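Load a tube rack on the bench mixer and clamp it with the sunken knob

TASK

Lift the tube rack by its handle and set it gently down in the mixer's bay. Then reach into the sunken well beside the bay and turn the knob clockwise, by feel, until the rack is held snugly against the sprung fence, without overtightening it or leaning on the housing. Leave the other things on the bench alone.

Things in the scene. Friction and masses are not known exactly. Their poses are not given: they have to be found in the camera images.
- rack: Loose white tube rack: block 84 mm (its x) by 50 mm (its y) by 34 mm high, lower edges rounded at 8 mm, twelve capped tubes in it up to 49 mm high, an upright handle plate across its middle; 0.2 to 0.4 kg. Origin at the centre of its underside, z up. Both ways round are the same.
- rack_grip (a point): Where to take the rack's handle, from above: on the rack's axis 73 mm above its underside. The handle plate is 10 mm thick along the rack's x (pinch along x) and 40 mm wide along its y; its top is 84 mm above the underside. Axes as the rack's.
- bay (a point): Centre of the bay's floor, 22 mm above the bench. The rack stands here, its x along the bay's x (either way round). The bay is 92 mm (x) by 54.5 mm (y): 4 mm play at each end, 2.25 mm at each side. End walls at x = +-46 mm are 16 mm high. At y = -27.25 mm rises the side of the well's housing, 76 mm above this floor; at y = +27.25 mm is the sprung fence. z is up.
- guard: Fixed white housing with the eight-sided well, 160 mm (along bay x) by 130 mm by 42 mm high, its top (the well's rim) 98 mm above the bench. Origin at the centre of its underside, 56 mm above the bench, axes as the bay's. The well is 80 mm across flats, centred at (0, 22) mm, with its floor 41 mm below the rim. More than 15 N of the robot on it is too much.
- mixer: Fixed white mixer; origin on the bench under the knob's axis, axes as the bay's, bay centre at y = +70.25 mm. Under the well the knob turns a steel cam that pushes the rack's side to the fence (+y). The knob sits at any angle on its spindle, so its angle does not tell how tight the cam is: the rack meets the fence after about 0.4 to 1.4 rad of turning. The cam stays where it is left.
- knob_grip (a point): Point to pinch the black bar knob in the well: on its upright axis, 80 mm above the bench, 9 mm below the bar's top, 18 mm below the rim, 23 mm above the well's floor. The bar is 36 mm along x and 12 mm thick along y (pinch along y); 34 mm is free beside it each side. Turn clockwise seen from above: running torque about 0.05 N m, up to 0.12 as the rack slides; see fence for the snug torque.
- fence: Aluminium fence on the bay's +y side, 88 mm long (x), 10 mm thick, 32 mm high, sprung, yields 1 mm per 12 N to +y. Origin at the bottom of its face to the rack. With the rack against it the knob's torque climbs some 2 to 2.7 N m per rad: snug at about 0.2 N m above running (7 N on the fence; 4 N is the least), too tight from about 0.35 N m above (14 N).
- bottle: White bottle 52 mm across, 105 mm high, a bystander. Origin at the centre of its underside.
- slidebox: Grey closed box 85 by 65 by 34 mm, a bystander. Origin at the centre of its underside.
- beaker: Glass beaker 60 mm across, 70 mm high, a bystander. Origin at the centre of its underside.
There are look-alikes about, which are no part of the job. Leave any blue or yellow look-alike of the rack alone.

How it is judged:
On the way, in this order (a step that is already met when the one before it is completed fails the run):
1. the rack stands down in the bay, let go, before it is clamped (z of rack in the frame of bay below 0.004 m and x of rack in the frame of bay between -0.007 and 0.007 m and y of rack in the frame of bay between -0.006 and 0.006 m and contact force between the fingers and rack below 0.1 N and contact force between rack and fence below 2.5 N), for 0.2 s.
2. the knob has clamped the rack against the fence (contact force between rack and fence above 4 N), for 0.2 s.
At the end, for the whole second after the job is handed in: The rack stands upright (within 0.06 rad) on the bay's floor (within 4 mm), in line with the bay (0.08 rad), at rest, pressed by the cam against the fence with 4 N or more (and never more than 14 N), with the robot clear of everything (z of rack in the frame of bay below 0.004 m and x of rack in the frame of bay between -0.007 and 0.007 m and y of rack in the frame of bay between -0.004 and 0.008 m and angle between the x axis of rack and the x axis of bay, either way round below 0.08 rad and angle between rack's own z axis and vertical below 0.06 rad and contact force between rack and fence above 4 N and linear speed of rack below 0.01 m/s); the robot touches nothing.
It fails at once if the rack is overtightened (more than 14 N on the fence) (contact force between rack and fence above 14 N).
It fails at once if the robot leans on the well's housing with more than 15 N (contact force between any of the fingers, the arm and guard above 15 N).
It fails at once if the rack is dropped (contact force between the fingers and rack below 0.05 N and linear speed of rack above 0.45 m/s).
It fails at once if a bystander is moved by more than 30 mm (distance of any of bottle, slidebox, beaker from where it was at the start of the episode above 0.03 m).
It also fails if it takes over 72 s, if anything falls off the work surface, if the arm or the gripper's body presses on something with over 40 N, if the wrist force passes 120 N, or if a joint passes its speed limit or range.

ROBOT

A 6-joint arm with a two-finger parallel gripper is mounted at the origin on the work surface. World frame = base frame: x ahead of the robot, y to its left, z up, the work surface at z = 0. Lengths are in m, angles in rad, forces in N, time in s.
With the tool pointing down it reaches from about 0.35 to 0.775 m from the base axis. Payload 7.3 kg.
Tool frame: the origin (TCP) lies at the very end of the fingers, on their centre line; the grasp point (between the pads) lies 19 mm behind it (env.tcp_to_grasp is the distance from the TCP to the grasp point, in m); z points along the fingers, x is the direction in which the jaws open and shut, and the axes are right-handed (so a half turn about z gives the same grasp; the last joint's range is limited). The gripper opens to 92 mm and grips with 3 to 60 N. Pads are 19 mm wide; open, the fingers measure 130 mm over their backs; the gripper's body (75 mm by 190 mm) begins 47 mm behind the grasp point.
Start: joints at [-1.491, 0.342, 1.524, -0, 1.275, -0.146], TCP at [0.118, -0.512, 0.227] pointing down, gripper open.
Joint ranges: [-2.53, 2.53], [-0.77, 2.02], [0.04, 2.7], [-1, 4.14], [0.28, 2.66], [-3.11, 3.11]. Speed limits (rad/s): [2.57, 2.57, 3.14, 3.14, 3.14, 3.14].

INTERFACE

Orientations are given as a unit quaternion [w, x, y, z].
In Python, from plant import sensors, eyes, env gives the robot as it stands.
- The arm moves only by the tool move_arm, never from a script. Its argument "moves" is a list of rows, each an object with "xyz": the shift along the tool's x, y, z in m, a list of three; "dr": the turn, a rotation vector about the tool's x, y, z in rad, a list of three; "hand": the gripper command: -1 is shut, 1 is fully open, values between are in proportion. In form: [{"xyz": [dx, dy, dz], "dr": [wx, wy, wz], "hand": hand}, ...]. A call has exactly 5 rows; each row is the pose to reach, as a shift and turn from the pose commanded when the call began, along the tool's axes at that moment; what a row does not reach only later rows make up. A row lasts 1/8 s, in which the tool goes at most 62.5 mm and 10.7 degrees, less where a joint would pass 70% of its speed; a pose out of reach is approached as far as the arm can. A call with a gripper value outside its range is refused whole. The fingers move at their own pace and stop on an object; "grip_force" is the grip in N (left out, the last holds). Time passes only in rows, so rows that repeat a pose let the fingers close, or fill a call up. It gives the time, the measured TCP pose, the force and the opening at its end, in the units of the state.
- sensors.observe(): the state, without advancing time (a new reading comes with each control period).
- eyes.capture(name): name is "scene" or "top" or "wrist"; returns the picture (420x560x3 uint8, red, green, blue); there is no depth.
- eyes.calibration(name): a dict with "vfov" (degrees; the focal length in pixels is half the picture's height over the tangent of half this angle, whatever the lens; pixels are square), "cx", "cy" (the principal point, pixels), "eye" and "rotation" of the camera in the world. Camera axes: x right, y up, looking along -z (the intrinsics and any distortion apply to the point x, -y, -z); pixel columns grow to the right and rows downward; lengths in m; the calibration is good to about 2 mm. A picture is of the moment at which its call begins: read the wrist's pose just before it. calibration takes no time and is no camera call; for the wrist camera it gives the pose at the moment of the call.
- env.hand_in(): hands the job in, once; it reports no verdict.
The state is a dict: "t": time; "joint_positions": joint angles; "qvel": joint speeds; "tau": joint torques, N m; "eef_pos": TCP position; "eef_rot": TCP orientation; "force": force on the tool from outside, world axes, zero at the start; "ft_torque": the same for the moment, N m; "opening": finger opening in m.
Only numpy, scipy, OpenCV 4.12 (cv2) and the standard library are available. Lean on these libraries where they do the work, as an engineer would, in place of code of your own. Each camera call takes 0.05 s, during which the arm holds its last target. There are 200 camera calls.

## Working session

There is one attempt and no reset: what is moved stays moved. The work goes in short steps, Python scripts to look and compute and a tool call to move; the robot and the scene stay as the last step left them, time stands still between calls to the robot, and variables do not carry over. Pictures are saved under pics/ and viewed, about 8 in all and at most 12, crops included, and the job is handed in when it is done.

Besides the shell and the picture viewer there is one more tool, called after "Emit:" by a JSON object that holds its "op" and its "data", one argument or row to a line. move_arm: Moves the arm, as the interface text tells. Its arguments: {"type":"object","properties":{"moves":{"type":"array"},"grip_force":{"type":"number"}},"required":["moves"]}

```bash
ls; mkdir -p pics
cat > h.py <<'E'
from plant import sensors, eyes, env
import numpy as np, cv2
def ray(c,u,v):
    f=210/np.tan(np.radians(c["vfov"])/2)
    d=np.array([(u-c["cx"])/f,-(v-c["cy"])/f,-1.0])
    return np.array(c["eye"]),np.array(c["rotation"]).reshape(3,3)@d
def proj(c,P):
    f=210/np.tan(np.radians(c["vfov"])/2)
    q=np.array(c["rotation"]).reshape(3,3).T@(np.array(P)-np.array(c["eye"]))
    return c["cx"]+f*q[0]/-q[2], c["cy"]-f*q[1]/-q[2]
def onz(c,u,v,z):
    e,d=ray(c,u,v); return e+d*(z-e[2])/d[2]
def tri(rs):
    A=np.zeros((3,3));b=np.zeros(3)
    for e,d in rs:
        d=d/np.linalg.norm(d);M=np.eye(3)-np.outer(d,d);A+=M;b+=M@e
    p=np.linalg.solve(A,b)
    return p,[np.linalg.norm(np.cross(p-e,d/np.linalg.norm(d))) for e,d in rs]
E
python3 - <<'E'
from h import *
for n in ("scene","top"):
    im=eyes.capture(n);cv2.imwrite(f"pics/{n}0.png",im[:,:,::-1]);print(n,eyes.calibration(n))
print(eyes.calibration("wrist"));print(sensors.observe())
a=cv2.imread("pics/scene0.png");b=cv2.imread("pics/top0.png")
E
```

```text
pics
scene {'vfov': 49.616592116785085, 'cx': 283.1537976222703, 'cy': 202.5849777332811, 'eye': array([ 1.04322771, -0.54431352,  1.09664221]), 'rotation': array([0.88284146, 0.28005739, 0.11323317, 0.35963462])}
top {'vfov': 42.955695854378334, 'cx': 278.2260853210473, 'cy': 215.4086274954314, 'eye': array([ 0.23366545, -0.02722372,  1.51645069]), 'rotation': array([-0.69583214, -0.07153517,  0.07165521,  0.71103157])}
{'vfov': 58.60157403589706, 'cx': 280.54917022536534, 'cy': 211.20649884124524, 'eye': array([ 0.19793609, -0.49304636,  0.38468939]), 'rotation': array([ 0.77282662, -0.11948821,  0.09682282, -0.61570035])}
{'t': 0.1, 'joint_positions': array([-1.49097329e+00,  3.42660974e-01,  1.52492311e+00, -2.51515497e-05,
        1.27540551e+00, -1.46014509e-01]), 'qvel': array([ 0.00071245, -0.00193458, -0.00328175, -0.00013954,  0.00050069,
        0.00239216]), 'tau': array([ 2.05439705e-03, -4.32004237e+01, -2.44694227e+01,  7.19339051e-02,
        5.26567816e-02, -4.95258269e-05]), 'eef_pos': array([ 0.11753658, -0.51129728,  0.22610978]), 'eef_rot': array([-5.01747874e-04,  7.82281686e-01, -6.22924454e-01, -4.86063819e-04]), 'force': array([0.21180219, 0.71669922, 0.92719109]), 'ft_torque': array([ 0.02784384, -0.00236051, -0.02553631]), 'opening': 0.09199254607566087}
```

Run:
```python
s=open('h.py').read()
s=s.replace('np.array(c["rotation"]).reshape(3,3)','R(c["rotation"])').replace('def ray','def R(q):\n    from scipy.spatial.transform import Rotation\n    return Rotation.from_quat(np.roll(q,-1)).as_matrix()\ndef ray',1)
open('h.py','w').write(s)
```

```text
(no output)
```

View pics/scene0.png

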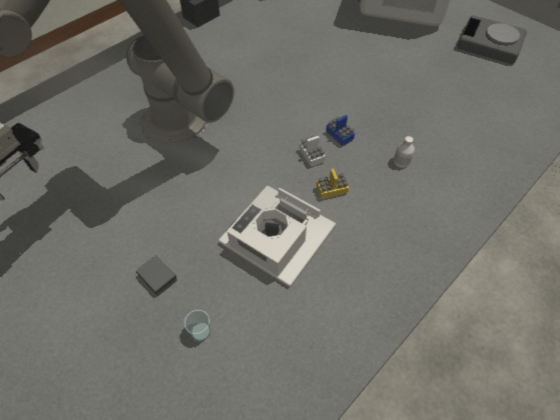

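View pics/top0.png

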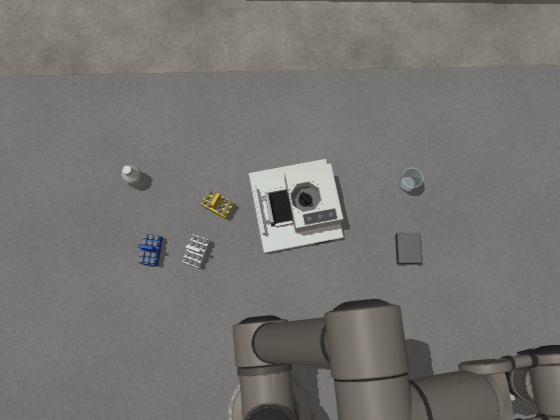

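The scene shows three racks: white (scene 312,152; top 196,250), blue (341,130; 150,249) and yellow (333,186; 217,204). The white one fits. The mixer is at top (297,205), with the well at (306,198) and the bay at (280,207). I'll confirm in enlarged crops.

Run:
```python
from h import *
a=cv2.imread("pics/scene0.png");b=cv2.imread("pics/top0.png")
A=cv2.resize(a[120:290,215:365],None,fx=4,fy=4,interpolation=cv2.INTER_CUBIC)[:, :]
B1=cv2.resize(b[150:260,240:350],None,fx=5,fy=5,interpolation=cv2.INTER_CUBIC)
B2=cv2.resize(b[225:275,170:225],None,fx=5,fy=5,interpolation=cv2.INTER_CUBIC)
cv2.imwrite("pics/c1.png",cv2.resize(a[125:275,215:350],None,fx=4,fy=4,interpolation=cv2.INTER_CUBIC))
c=np.zeros((550,550+250,3),np.uint8);c[:,:550]=B1;c[:250,550:800]=B2[:,:250]
c[260:510,550:800]=cv2.resize(a[125:175,290:340],None,fx=5,fy=5,interpolation=cv2.INTER_CUBIC)
cv2.imwrite("pics/c2.png",c)
```

```text
(no output)
```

View pics/c2.png

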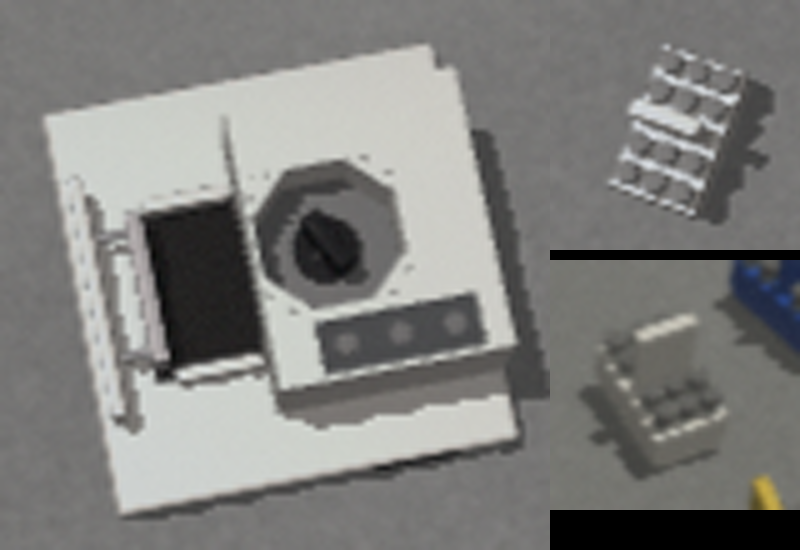

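Run:
```python
from h import *
T=eyes.calibration("top");S=eyes.calibration("scene");W=eyes.calibration("wrist")
t=lambda u,v:(240+u/5,150+v/5)
# handle top center: top crop2 (667,117), scene crop (665,327)
p,e=tri([ray(T,170+(667-550)/5,225+117/5),ray(S,290+(665-550)/5,125+(327-260)/5)]);print("handle top",p,e)
for n,(u,v),z in [("knob",(325,247),.089),("well c",(332,232),.098),("bayface near",(195,290),.022),("gl",(228,118),.098),("gl2",(280,390),.098),("gr2",(515,343),.098)]:
    print(n,onz(T,*t(u,v),z))
o=sensors.observe();Rt=R(o["eef_rot"]);print(Rt.round(3));print("cam in tool",Rt.T@(W["eye"]-o["eef_pos"]));print((Rt.T@R(W["rotation"])).round(3))
```

```text
handle top [0.44290928 0.20175084 0.08170416] [np.float64(0.0006923809800122114), np.float64(0.000692380980012208)]
knob [ 0.57052546 -0.10513773  0.089     ]
well c [ 0.57673671 -0.10873675  0.098     ]
bayface near [ 0.5626513  -0.03348422  0.022     ]
gl [ 0.64262618 -0.05346888  0.098     ]
gl2 [ 0.48964292 -0.07785567  0.098     ]
gr2 [ 0.51273681 -0.20588098  0.098     ]
[[ 0.224 -0.975 -0.   ]
 [-0.975 -0.224  0.001]
 [-0.001 -0.    -1.   ]]
cam in tool [-3.30129276e-06 -8.24731701e-02 -1.58564952e-01]
[[ 1.     0.     0.001]
 [ 0.001 -0.953 -0.304]
 [ 0.001  0.304 -0.953]]
```

```bash
cat >> h.py <<'E'
def go(*wps):
    """print tool-frame shifts & dz from the present pose for world waypoints (x,y,z,yaw of tool x)"""
    o=sensors.observe();Rt=R(o["eef_rot"]);y0=np.arctan2(Rt[1,0],Rt[0,0])
    print("now",o["t"],o["eef_pos"].round(4),"yaw",round(y0,4),"tilt",Rt[:,2].round(4),"F",o["force"].round(2),"open",round(o["opening"],4))
    for w in wps:
        d=Rt.T@(np.array(w[:3])-o["eef_pos"]);a=(w[3]-y0+np.pi)%(2*np.pi)-np.pi
        print(w,"xyz",d.round(4),"dr",[0,0,round(-a,4)])
E
python3 -c "
from h import *
go((.4,-.35,.3,-1.0),(.48,-.1,.3,-.6),(.443,.2,.26,-.35))"
```

```text
now 0.1 [ 0.1175 -0.5113  0.2261] yaw -1.345 tilt [-1.0e-04  1.4e-03 -1.0e+00] F [0.21 0.72 0.93] open 0.092
(0.4, -0.35, 0.3, -1.0) xyz [-0.0941 -0.3114 -0.0737] dr [0, 0, np.float64(-0.345)]
(0.48, -0.1, 0.3, -0.6) xyz [-0.3198 -0.4454 -0.0734] dr [0, 0, np.float64(-0.745)]
(0.443, 0.2, 0.26, -0.35) xyz [-0.6204 -0.4765 -0.0329] dr [0, 0, np.float64(-0.995)]
```

Emit:
{"op": "move_arm", "data": {
  "moves": [
    {"xyz":[-0.018,-0.058,-0.014],"dr":[0,0,-0.07],"hand":1},
    {"xyz":[-0.036,-0.116,-0.028],"dr":[0,0,-0.14],"hand":1},
    {"xyz":[-0.054,-0.174,-0.042],"dr":[0,0,-0.21],"hand":1},
    {"xyz":[-0.072,-0.232,-0.056],"dr":[0,0,-0.28],"hand":1},
    {"xyz":[-0.09,-0.29,-0.07],"dr":[0,0,-0.35],"hand":1}
  ]
}}

```text
t: 0.72
eef_pos: [0.3815, -0.3577, 0.297]
eef_rot: [-0.0, 0.879, -0.476, -0.0]
force: [1.1, -1.7, 0.3]
opening: 0.0916
```

```bash
python3 -c "
from h import *
go((.48,-.1,.3,-.6),(.443,.2,.26,-.35))"
```

```text
now 0.725 [ 0.3815 -0.3577  0.297 ] yaw -0.9929 tilt [-3.e-04  2.e-04 -1.e+00] F [ 1.1  -1.72  0.33] open 0.0916
(0.48, -0.1, 0.3, -0.6) xyz [-0.162  -0.2233 -0.003 ] dr [0, 0, np.float64(-0.3929)]
(0.443, 0.2, 0.26, -0.35) xyz [-0.4335 -0.3562  0.037 ] dr [0, 0, np.float64(-0.6429)]
```

Emit:
{"op": "move_arm", "data": {
  "moves": [
    {"xyz":[-0.032,-0.045,0],"dr":[0,0,-0.08],"hand":1},
    {"xyz":[-0.064,-0.09,0],"dr":[0,0,-0.16],"hand":1},
    {"xyz":[-0.1,-0.135,0],"dr":[0,0,-0.24],"hand":1},
    {"xyz":[-0.132,-0.18,0],"dr":[0,0,-0.32],"hand":1},
    {"xyz":[-0.162,-0.223,0],"dr":[0,0,-0.4],"hand":1}
  ]
}}

```text
t: 1.35
eef_pos: [0.4791, -0.0998, 0.2965]
eef_rot: [0.0, 0.956, -0.292, -0.0]
force: [0.3, -0.4, 0.5]
opening: 0.0916
```

```bash
python3 -c "
from h import *
go((.443,.2,.26,-.35))"
```

```text
now 1.35 [ 0.4791 -0.0998  0.2965] yaw -0.5922 tilt [-4.e-04  0.e+00 -1.e+00] F [ 0.31 -0.41  0.48] open 0.0916
(0.443, 0.2, 0.26, -0.35) xyz [-0.1973 -0.2286  0.0365] dr [0, 0, np.float64(-0.2422)]
```

Emit:
{"op": "move_arm", "data": {
  "moves": [
    {"xyz":[-0.04,-0.046,0.007],"dr":[0,0,-0.05],"hand":1},
    {"xyz":[-0.08,-0.092,0.014],"dr":[0,0,-0.1],"hand":1},
    {"xyz":[-0.12,-0.138,0.021],"dr":[0,0,-0.15],"hand":1},
    {"xyz":[-0.16,-0.184,0.028],"dr":[0,0,-0.2],"hand":1},
    {"xyz":[-0.197,-0.228,0.036],"dr":[0,0,-0.24],"hand":1}
  ]
}}

```text
t: 1.98
eef_pos: [0.4428, 0.1995, 0.2603]
eef_rot: [0.0, 0.984, -0.176, -0.0]
force: [0.2, -0.1, 0.8]
opening: 0.0917
```

```bash
cat >> h.py <<'E'
import pickle
def snap(n):
    c=eyes.calibration("wrist");im=eyes.capture("wrist");cv2.imwrite(f"pics/{n}.png",im[:,:,::-1]);pickle.dump(c,open(f"pics/{n}.pkl","wb"));return c
def cal(n): return pickle.load(open(f"pics/{n}.pkl","rb"))
E
python3 -c "
from h import *
snap('w1');go()"
```

```text
now 2.025 [0.441  0.2052 0.2592] yaw -0.348 tilt [-0.0027  0.0036 -1.    ] F [-3.07  3.75 -2.02] open 0.0919
```

View pics/w1.png

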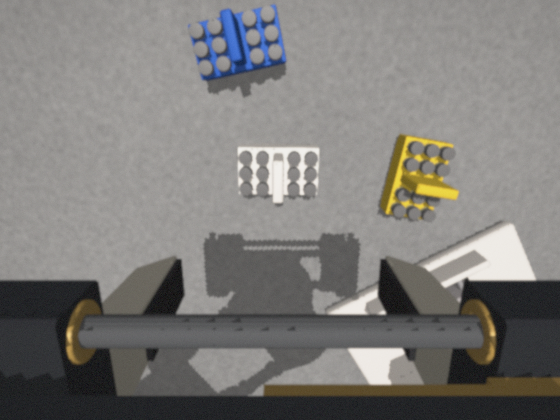

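The white rack is at (279,173), with its handle top at about (279,158..203), already nearly square to the jaws. Blue is at (238,43) and yellow at (422,180), both clear. Next I'll take a second wrist view from lower down and crop both.

Emit:
{"op": "move_arm", "data": {
  "moves": [
    {"xyz":[0.01,-0.01,0.015],"dr":[0,0,0],"hand":0.3},
    {"xyz":[0.02,-0.02,0.03],"dr":[0,0,0],"hand":0.3},
    {"xyz":[0.03,-0.03,0.05],"dr":[0,0,0],"hand":0.3},
    {"xyz":[0.03,-0.03,0.05],"dr":[0,0,0],"hand":0.3},
    {"xyz":[0.03,-0.03,0.05],"dr":[0,0,0],"hand":0.3}
  ]
}}

```text
t: 2.65
eef_pos: [0.4823, 0.2143, 0.2107]
eef_rot: [0.0, 0.984, -0.177, -0.0]
force: [0.2, 0.8, 0.7]
opening: 0.0598
```

```bash
python3 -c "
from h import *
snap('w2');go()
a=cv2.imread('pics/w1.png');b=cv2.imread('pics/w2.png')
A=cv2.resize(a[130:220,224:334],None,fx=5,fy=5,interpolation=cv2.INTER_CUBIC)[:450,:550]
p=proj(cal('w2'),(.443,.2017,.06));print(p)
u,v=int(p[0])-60,max(int(p[1])-60,0)
B=cv2.resize(b[v:v+120,u:u+80],None,fx=5,fy=5,interpolation=cv2.INTER_CUBIC)
print(u,v)
c=np.zeros((600,800,3),np.uint8);c[:450,:400]=A[:,75:475];c[:B.shape[0],400:]=B[:,:400]
b=cv2.resize(b[v:v+120,u:u+120],None,fx=5,fy=5,interpolation=cv2.INTER_CUBIC)
c[:,300:]=0;c[:450,:300]=A[:,125:425];c[:,300:]=b[:,50:550];cv2.imwrite('pics/c3.png',c)"
```

```text
now 2.7 [0.4823 0.2145 0.2112] yaw -0.3561 tilt [ 5.e-04 -1.e-04 -1.e+00] F [ 0.4  -0.68  0.34] open 0.0594
(np.float64(244.07622984317194), np.float64(221.75615452314517))
184 161
```

View pics/c3.png

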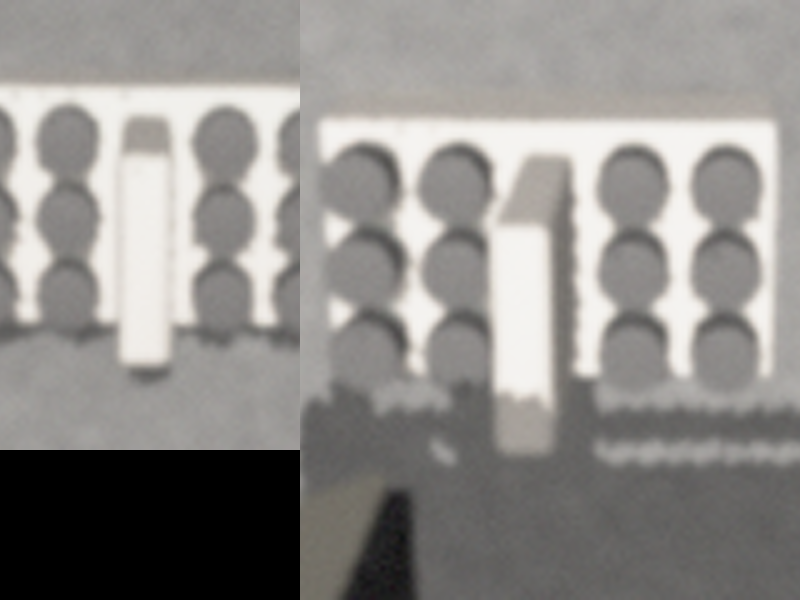

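```bash
python3 -c "
from h import *
c1,c2=cal('w1'),cal('w2')
a=lambda x,y:(224+(x+125)/5,130+y/5)
b=lambda x,y:(184+(x-250)/5,161+y/5)
T=[((120,155),(497,222)),((170,155),(551,222)),((120,363),(495,452)),((172,363),(555,452)),((145.5,259),(524,337))]
for p,q in T: print(*tri([ray(c1,*a(*p)),ray(c2,*b(*q))]), onz(c2,*b(*q),.084))
# rack far top edge and right edge from w2 at z=.034
P=[onz(c2,*b(*q),.034) for q in [(322,120),(775,122),(772,375)]]
print(P, np.linalg.norm(P[1]-P[0]),np.linalg.norm(P[2]-P[1]))
d=P[1]-P[0];print('yaw',np.arctan2(d[1],d[0]),'centre',(P[0]+P[2])/2)
"
```

```text
[0.44350916 0.22254921 0.07549552] [np.float64(0.00011911225848686071), np.float64(0.00011911225848688535)] [0.44551191 0.22445333 0.084     ]
[0.45220481 0.21974987 0.07718157] [np.float64(1.4758473938345795e-05), np.float64(1.4758473938330228e-05)] [0.4535694  0.22144808 0.084     ]
[0.43044076 0.18814691 0.08560999] [np.float64(0.00027431457007977327), np.float64(0.0002743145700797654)] [0.42985694 0.1878078  0.084     ]
[0.43946429 0.18449123 0.08482747] [np.float64(0.00017213607066205586), np.float64(0.00017213607066208228)] [0.43917333 0.18433384 0.084     ]
[0.44144666 0.2039017  0.08106119] [np.float64(0.00011918187041972859), np.float64(0.00011918187041967241)] [0.44210126 0.20490586 0.084     ]
[array([0.4114302 , 0.24197827, 0.034     ]), array([0.4893889 , 0.21249531, 0.034     ]), array([0.4717165 , 0.16580684, 0.034     ])] 0.08334748443344918 0.049921204396349526
yaw -0.3615617576292228 centre [0.44157335 0.20389256 0.034     ]
```

```bash
python3 -c "
from h import *
go((.4418,.2042,.14,-.361),(.4418,.2042,.055,-.361))"
```

```text
now 2.7 [0.4823 0.2145 0.2112] yaw -0.3561 tilt [ 5.e-04 -1.e-04 -1.e+00] F [ 0.4  -0.68  0.34] open 0.0594
(0.4418, 0.2042, 0.14, -0.361) xyz [-0.0344  0.0238  0.0712] dr [0, 0, np.float64(0.0049)]
(0.4418, 0.2042, 0.055, -0.361) xyz [-0.0345  0.0238  0.1562] dr [0, 0, np.float64(0.0049)]
```

Emit:
{"op": "move_arm", "data": {
  "moves": [
    {"xyz":[-0.02,0.014,0.035],"dr":[0,0,0.005],"hand":0.1},
    {"xyz":[-0.0345,0.0238,0.06],"dr":[0,0,0.005],"hand":0.1},
    {"xyz":[-0.0345,0.0238,0.075],"dr":[0,0,0.005],"hand":0.1},
    {"xyz":[-0.0345,0.0238,0.095],"dr":[0,0,0.005],"hand":0.1},
    {"xyz":[-0.0345,0.0238,0.115],"dr":[0,0,0.005],"hand":0.1}
  ],
  "grip_force": 25
}}

```text
t: 3.32
eef_pos: [0.442, 0.2047, 0.0962]
eef_rot: [-0.0, 0.984, -0.179, 0.001]
force: [-0.3, -0.5, -0.2]
opening: 0.0509
```

Emit:
{"op": "move_arm", "data": {
  "moves": [
    {"xyz":[0,0,0.015],"dr":[0,0,0],"hand":0.1},
    {"xyz":[0,0,0.03],"dr":[0,0,0],"hand":0.1},
    {"xyz":[0,0,0.04],"dr":[0,0,0],"hand":0.1},
    {"xyz":[0,0,0.04],"dr":[0,0,0],"hand":0.1},
    {"xyz":[0,0,0.04],"dr":[0,0,0],"hand":0.1}
  ]
}}

```text
t: 3.95
eef_pos: [0.4419, 0.2049, 0.0563]
eef_rot: [-0.0, 0.984, -0.179, 0.001]
force: [-0.1, 0.1, -0.1]
opening: 0.0506
```

```bash
python3 -c "
from h import *
go((.4418,.2042,.055,-.361))"
```

```text
now 3.95 [0.4419 0.2049 0.0563] yaw -0.3601 tilt [ 1.1e-03  2.0e-04 -1.0e+00] F [-0.08  0.08 -0.07] open 0.0506
(0.4418, 0.2042, 0.055, -0.361) xyz [0.0002 0.0007 0.0013] dr [0, 0, np.float64(0.0009)]
```

Closing, then lifting gently.

Emit:
{"op": "move_arm", "data": {
  "moves": [
    {"xyz":[0,0.0007,0.001],"dr":[0,0,0],"hand":-1},
    {"xyz":[0,0.0007,0.001],"dr":[0,0,0],"hand":-1},
    {"xyz":[0,0.0007,0.001],"dr":[0,0,0],"hand":-1},
    {"xyz":[0,0.0007,0.001],"dr":[0,0,0],"hand":-1},
    {"xyz":[0,0.0007,0.001],"dr":[0,0,0],"hand":-1}
  ],
  "grip_force": 25
}}

```text
t: 4.58
eef_pos: [0.4413, 0.2042, 0.0546]
eef_rot: [0.0, 0.984, -0.179, 0.0]
force: [0.5, 0.1, -1.2]
opening: 0.0102
```

Emit:
{"op": "move_arm", "data": {
  "moves": [
    {"xyz":[0,0,-0.005],"dr":[0,0,0],"hand":-1},
    {"xyz":[0,0,-0.02],"dr":[0,0,0],"hand":-1},
    {"xyz":[0,0,-0.045],"dr":[0,0,0],"hand":-1},
    {"xyz":[0,0,-0.08],"dr":[0,0,0],"hand":-1},
    {"xyz":[0,0,-0.12],"dr":[0,0,0],"hand":-1}
  ]
}}

```text
t: 5.2
eef_pos: [0.4405, 0.204, 0.1754]
eef_rot: [0.0, 0.984, -0.179, -0.001]
force: [0.5, -0.6, -2.8]
opening: 0.0102
```

```bash
python3 -c "
from h import *
go((.50,.16,.22,.16))"
```

```text
now 5.2 [0.4405 0.204  0.1754] yaw -0.3601 tilt [-1.9e-03 -6.0e-04 -1.0e+00] F [ 0.49 -0.65 -2.76] open 0.0102
(0.5, 0.16, 0.22, 0.16) xyz [ 0.0711  0.0203 -0.0447] dr [0, 0, np.float64(-0.5201)]
```

Emit:
{"op": "move_arm", "data": {
  "moves": [
    {"xyz":[0.012,0.003,-0.01],"dr":[0,0,-0.1],"hand":-1},
    {"xyz":[0.025,0.007,-0.025],"dr":[0,0,-0.2],"hand":-1},
    {"xyz":[0.04,0.012,-0.045],"dr":[0,0,-0.31],"hand":-1},
    {"xyz":[0.055,0.017,-0.06],"dr":[0,0,-0.42],"hand":-1},
    {"xyz":[0.07,0.02,-0.075],"dr":[0,0,-0.52],"hand":-1}
  ]
}}

```text
t: 5.82
eef_pos: [0.4996, 0.1604, 0.2501]
eef_rot: [0.0, 0.997, 0.082, -0.0]
force: [-0.8, 0.0, -2.0]
opening: 0.0101
```

```bash
python3 -c "
from h import *
go((.55,-.18,.25,.158))"
```

```text
now 5.825 [0.4996 0.1604 0.2501] yaw 0.1633 tilt [-9.e-04 -2.e-04 -1.e+00] F [-0.76  0.05 -2.02] open 0.0101
(0.55, -0.18, 0.25, 0.158) xyz [-5.600e-03  3.441e-01  2.000e-04] dr [0, 0, np.float64(0.0053)]
```

Emit:
{"op": "move_arm", "data": {
  "moves": [
    {"xyz":[0,0.04,0],"dr":[0,0,0],"hand":-1},
    {"xyz":[0,0.095,0],"dr":[0,0,0],"hand":-1},
    {"xyz":[0,0.15,0],"dr":[0,0,0],"hand":-1},
    {"xyz":[0,0.205,0],"dr":[0,0,0],"hand":-1},
    {"xyz":[0,0.26,0],"dr":[0,0,0],"hand":-1}
  ]
}}

```text
t: 6.45
eef_pos: [0.5408, -0.0974, 0.2496]
eef_rot: [-0.0, 0.997, 0.08, -0.0]
force: [1.2, 0.5, -3.0]
opening: 0.0099
```

Emit:
{"op": "move_arm", "data": {
  "moves": [
    {"xyz":[0,0.05,0],"dr":[0,0,0],"hand":-1},
    {"xyz":[0,0.075,0],"dr":[0,0,0],"hand":-1},
    {"xyz":[0,0.085,0],"dr":[0,0,0],"hand":-1},
    {"xyz":[0,0.085,0],"dr":[0,0,0],"hand":-1},
    {"xyz":[0,0.085,0],"dr":[0,0,0],"hand":-1}
  ]
}}

```text
t: 7.08
eef_pos: [0.5546, -0.1782, 0.2498]
eef_rot: [-0.0, 0.997, 0.081, -0.0]
force: [0.7, 0.4, -3.1]
opening: 0.01
```

```bash
python3 -c "
from h import *
snap('w3');go()
a=cv2.imread('pics/w3.png');cv2.imwrite('pics/w3b.png',cv2.resize(a,(800,600),interpolation=cv2.INTER_CUBIC))"
```

```text
now 7.125 [ 0.5547 -0.1782  0.2499] yaw 0.1618 tilt [ 0.e+00  3.e-04 -1.e+00] F [ 0.51 -0.18 -3.32] open 0.0098
```

View pics/w3b.png

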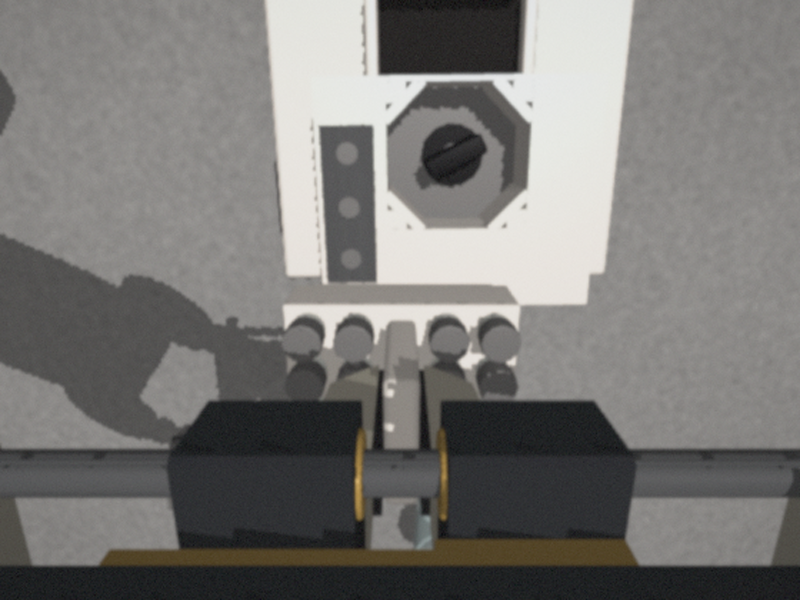

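The well centre is at about (459,153) of this 800-wide picture, the knob at (454,154) and the bay's dark floor at (450,35). The rack is held level. Next I'll step back for a second view showing the whole bay.

Emit:
{"op": "move_arm", "data": {
  "moves": [
    {"xyz":[0.01,0.025,0],"dr":[0,0,0],"hand":-1},
    {"xyz":[0.02,0.055,0],"dr":[0,0,0],"hand":-1},
    {"xyz":[0.03,0.075,0],"dr":[0,0,0],"hand":-1},
    {"xyz":[0.03,0.075,0],"dr":[0,0,0],"hand":-1},
    {"xyz":[0.03,0.075,0],"dr":[0,0,0],"hand":-1}
  ]
}}

```text
t: 7.75
eef_pos: [0.596, -0.2476, 0.2497]
eef_rot: [-0.0, 0.997, 0.08, -0.0]
force: [-0.3, 0.6, -2.6]
opening: 0.0098
```

```bash
python3 -c "
from h import *
snap('w4');go()
a=cv2.imread('pics/w4.png');print(proj(cal('w4'),(.57,-.105,.098)));cv2.imwrite('pics/w4b.png',cv2.resize(a[0:240,140:440],(750,600),interpolation=cv2.INTER_CUBIC))"
```

```text
now 7.8 [ 0.596  -0.2477  0.2499] yaw 0.1612 tilt [-3.e-04  4.e-04 -1.e+00] F [-0.85 -0.19 -2.2 ] open 0.0097
(np.float64(277.19756495597477), np.float64(4.0803808192470115))
```

View pics/w4b.png

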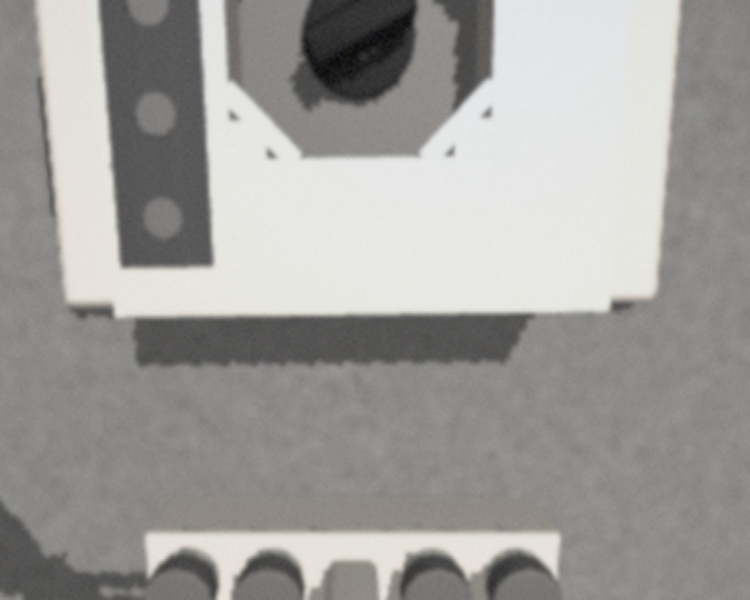

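That was the wrong way: only the well and the housing's near edge are in view, since image up is toward the bay. I'll move toward +y.

Emit:
{"op": "move_arm", "data": {
  "moves": [
    {"xyz":[-0.01,-0.035,0],"dr":[0,0,0],"hand":-1},
    {"xyz":[-0.02,-0.075,-0.01],"dr":[0,0,0],"hand":-1},
    {"xyz":[-0.03,-0.115,-0.02],"dr":[0,0,0],"hand":-1},
    {"xyz":[-0.03,-0.135,-0.02],"dr":[0,0,0],"hand":-1},
    {"xyz":[-0.03,-0.135,-0.02],"dr":[0,0,0],"hand":-1}
  ]
}}

```text
t: 8.43
eef_pos: [0.545, -0.1191, 0.2701]
eef_rot: [0.0, 0.997, 0.081, 0.0]
force: [0.4, 0.4, -2.4]
opening: 0.0101
```

```bash
python3 -c "
from h import *
snap('w5');go()
a=cv2.imread('pics/w5.png');cv2.imwrite('pics/w5b.png',cv2.resize(a[0:225,140:440],(800,600),interpolation=cv2.INTER_CUBIC))"
```

```text
now 8.475 [ 0.5453 -0.1202  0.2698] yaw 0.1614 tilt [ 4.e-04 -8.e-04 -1.e+00] F [ 0.26 -0.39 -2.3 ] open 0.0097
```

View pics/w5b.png

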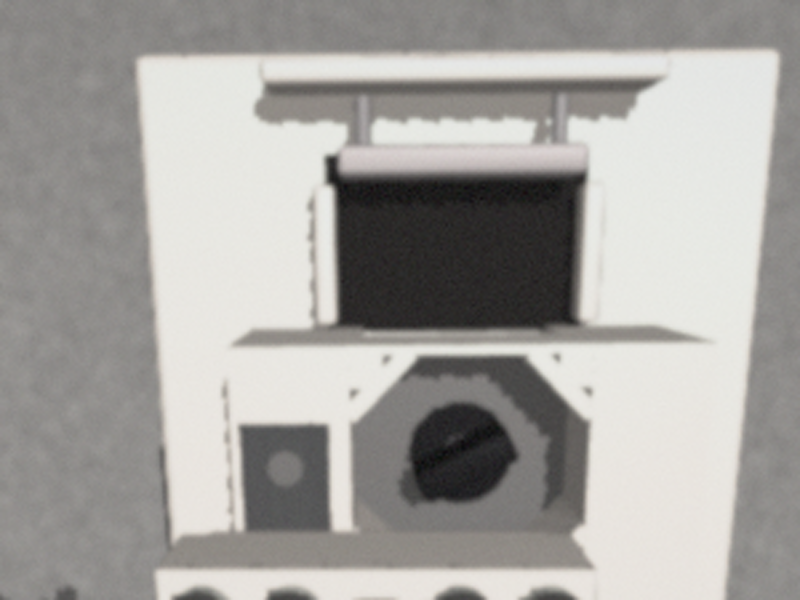

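```bash
cat > m.py <<'E'
from h import *
c3,c4,c5=cal('w3'),cal('w4'),cal('w5')
p3=lambda x,y:(x*.7,y*.7)
p4=lambda x,y:(140+x/2.5,y/2.5)
p5=lambda x,y:(140+x*.375,y*.375)
T=[ray(eyes.calibration("top"),0,0)]
for n,a,b in [("wellTL",(422,82),(418,355)),("wellTR",(497,82),(528,356)),("knob",(454,152),(463,450))]:
    print(n,*tri([ray(c3,*p3(*a)),ray(c5,*p5(*b))]))
pr=lambda n,p:print(n,p.round(4))
A=onz(c5,*p5(232,345),.098);B=onz(c5,*p5(715,343),.098)
C=onz(c4,*p4(115,317),.098);D=onz(c4,*p4(610,311),.098)
for p,q in((A,B),(C,D)): print("edge",p.round(4),q.round(4),np.linalg.norm(p-q),np.arctan2(*(q-p)[1::-1]))
print("width",np.linalg.norm((A+B-C-D)/2)); G=(A+B+C+D)/4; pr("guardC",G)
yaw=np.arctan2(*(D-C)[1::-1]); print(yaw)
well=[onz(c5,*p5(352,470),.098),onz(c5,*p5(588,470),.098)];pr("wellX",(well[0]+well[1])/2);print(np.linalg.norm(well[1]-well[0]))
w3=[onz(c3,*p3(x,y),.098) for x,y in((388,154),(530,154),(459,82),(459,227))];pr("w3well",sum(w3)/4);print(np.linalg.norm(w3[0]-w3[1]),np.linalg.norm(w3[2]-w3[3]))
wl=[onz(c5,*p5(336,260),.038),onz(c5,*p5(577,260),.038)];pr("bay ends mid",sum(wl)/2);print(np.linalg.norm(wl[1]-wl[0]))
fe=[onz(c5,*p5(340,175),.054),onz(c5,*p5(587,175),.054)];pr("fence face",sum(fe)/2);print(np.linalg.norm(fe[0]-fe[1]),np.arctan2(*(fe[1]-fe[0])[1::-1]))
pl=[onz(c5,*p5(x,y),.022) for x,y in((137,58),(778,50))];print("plate edge",pl,np.linalg.norm(pl[0]-pl[1]),np.arctan2(*(pl[1]-pl[0])[1::-1]))
k1,k2=onz(c5,*p5(420,468),.089),onz(c5,*p5(508,430),.089);print("knob yaw",np.arctan2(*(k2-k1)[1::-1]),np.linalg.norm(k1-k2))
e=np.array([-np.sin(yaw),np.cos(yaw),0]);ex=np.array([np.cos(yaw),np.sin(yaw),0])
for n,p,off in(("guardC",G,-22),("w3well",sum(w3)/4,0),("fence",sum(fe)/2,97.5),("bayends",sum(wl)/2,None),("midAB",(A+B)/2,43)):
    print(n,"mixer x",p@ex, "knob-axis y", p@e-off/1000 if off is not None else None)
E
python3 m.py
```

```text
wellTL [ 0.54960232 -0.06908844  0.09705166] [np.float64(0.0013839437031914457), np.float64(0.0013839437031913113)]
wellTR [ 0.58711446 -0.06315322  0.09886651] [np.float64(0.0008696905395264155), np.float64(0.0008696905395263147)]
knob [ 0.5752595  -0.1030035   0.06595764] [np.float64(0.00010408932979216208), np.float64(0.00010408932979231046)]
edge [ 0.4907 -0.0753  0.098 ] [ 0.6455 -0.0494  0.098 ] 0.15698981691772337 0.1655573568136668
edge [ 0.5109 -0.2046  0.098 ] [ 0.6691 -0.1771  0.098 ] 0.16059481980868667 0.17211274622245318
width 0.13034816510170774
guardC [ 0.579  -0.1266  0.098 ]
0.17211274622245318
wellX [ 0.5749 -0.1036  0.098 ]
0.07971567846068009
w3well [ 0.5753 -0.1039  0.098 ]
0.07954177595977532 0.0785519136206524
bay ends mid [ 0.5626 -0.0376  0.038 ]
0.09028960766378959
fence face [ 0.5585 -0.0092  0.054 ]
0.08660340626273244 0.16164899967005208
plate edge [array([0.43461176, 0.01339648, 0.022     ]), array([0.66686925, 0.05398712, 0.022     ])] 0.23577774136987867 0.17301829216153106
knob yaw 0.57802134083972 0.032777525421245665
guardC mixer x 0.5487892456218131 knob-axis y -0.20191466326220528
w3well mixer x 0.5489984872039818 knob-axis y -0.20089097403721573
fence mixer x 0.5486579004730477 knob-axis y -0.20219503578113102
bayends mixer x 0.5478802145778349 knob-axis y None
midAB mixer x 0.5490191126920666 knob-axis y -0.20174098607980645
```

Run:
```python
from h import *
tc={'w3':((.5547,-.1782,.2499),.1618),'w4':((.596,-.2477,.2499),.1612),'w5':((.5453,-.1202,.2698),.1614)}
f={'w3':(lambda x,y:(x*.7,y*.7),[(285,306),(519,306)]),'w4':(lambda x,y:(140+x/2.5,y/2.5),[(147,533),(560,533)]),'w5':(lambda x,y:(140+x*.375,y*.375),[(157,570),(593,570)])}
for k in f:
    P,y=tc[k];ex=np.array([np.cos(y),np.sin(y),0]);ty=np.array([np.sin(y),-np.cos(y),0])
    q=[onz(cal(k),*f[k][0](*p),P[2]-.0206)-P for p in f[k][1]]
    print(k,[(1000*v@ex,1000*v@ty) for v in q])
go((.5632,-.0355,.22,.17),(.5632,-.0355,.0546+.022,.17))
```

```text
w3 [(np.float64(-41.22824850341489), np.float64(-24.31541730332944)), (np.float64(41.25453029367461), np.float64(-24.225420265349513))]
w4 [(np.float64(-41.45977628500972), np.float64(-24.887486582467666)), (np.float64(41.58360426613721), np.float64(-24.81391929403337))]
w5 [(np.float64(-41.615497553897804), np.float64(-25.507309663406303)), (np.float64(40.85129422599868), np.float64(-25.496133398861136))]
now 8.475 [ 0.5453 -0.1202  0.2698] yaw 0.1614 tilt [ 4.e-04 -8.e-04 -1.e+00] F [ 0.26 -0.39 -2.3 ] open 0.0097
(0.5632, -0.0355, 0.22, 0.17) xyz [ 0.0313 -0.0808  0.0497] dr [0, 0, np.float64(-0.0086)]
(0.5632, -0.0355, 0.0766, 0.17) xyz [ 0.0313 -0.0809  0.1931] dr [0, 0, np.float64(-0.0086)]
```

Emit:
{"op": "move_arm", "data": {
  "moves": [
    {"xyz":[0.012,-0.032,0.01],"dr":[0,0,-0.0086],"hand":-1},
    {"xyz":[0.022,-0.06,0.02],"dr":[0,0,-0.0086],"hand":-1},
    {"xyz":[0.0313,-0.0808,0.05],"dr":[0,0,-0.0086],"hand":-1},
    {"xyz":[0.0313,-0.0808,0.08],"dr":[0,0,-0.0086],"hand":-1},
    {"xyz":[0.0313,-0.0808,0.095],"dr":[0,0,-0.0086],"hand":-1}
  ]
}}

```text
t: 9.1
eef_pos: [0.5627, -0.0364, 0.1724]
eef_rot: [-0.0, 0.996, 0.084, -0.002]
force: [0.1, -0.5, -2.6]
opening: 0.0098
```

```bash
python3 -c "
from h import *
go((.5632,-.0355,.095,.17),(.5632,-.0355,.0766,.17))"
```

```text
now 9.1 [ 0.5627 -0.0364  0.1724] yaw 0.1681 tilt [-3.2e-03  1.0e-04 -1.0e+00] F [ 0.06 -0.48 -2.62] open 0.0098
(0.5632, -0.0355, 0.095, 0.17) xyz [ 0.0008 -0.0008  0.0774] dr [0, 0, np.float64(-0.0019)]
(0.5632, -0.0355, 0.0766, 0.17) xyz [ 0.0009 -0.0008  0.0958] dr [0, 0, np.float64(-0.0019)]
```

Emit:
{"op": "move_arm", "data": {
  "moves": [
    {"xyz":[0,0,0.016],"dr":[0,0,0],"hand":-1},
    {"xyz":[0,0,0.033],"dr":[0,0,0],"hand":-1},
    {"xyz":[0,0,0.05],"dr":[0,0,0],"hand":-1},
    {"xyz":[0,0,0.062],"dr":[0,0,0],"hand":-1},
    {"xyz":[0,0,0.068],"dr":[0,0,0],"hand":-1}
  ]
}}

```text
t: 9.72
eef_pos: [0.5632, -0.0361, 0.1063]
eef_rot: [0.0, 0.996, 0.084, -0.0]
force: [0.3, 0.8, -3.2]
opening: 0.0101
```

Emit:
{"op": "move_arm", "data": {
  "moves": [
    {"xyz":[0,0,0.005],"dr":[0,0,0],"hand":-1},
    {"xyz":[0,0,0.01],"dr":[0,0,0],"hand":-1},
    {"xyz":[0,0,0.014],"dr":[0,0,0],"hand":-1},
    {"xyz":[0,0,0.018],"dr":[0,0,0],"hand":-1},
    {"xyz":[0,0,0.02],"dr":[0,0,0],"hand":-1}
  ]
}}

```text
t: 10.35
eef_pos: [0.5631, -0.0357, 0.0865]
eef_rot: [0.0, 0.996, 0.084, -0.0]
force: [0.2, -0.0, -3.4]
opening: 0.01
```

```bash
python3 -c "
from h import *
go((.5632,-.0355,.0766,.17));print(sensors.observe()['ft_torque'])"
```

```text
now 10.35 [ 0.5631 -0.0357  0.0865] yaw 0.1687 tilt [-2.e-04 -1.e-04 -1.e+00] F [ 0.24 -0.01 -3.43] open 0.01
(0.5632, -0.0355, 0.0766, 0.17) xyz [ 0.0002 -0.0002  0.0099] dr [0, 0, np.float64(-0.0013)]
[-0.00385233 -0.12116305 -0.01448325]
```

Emit:
{"op": "move_arm", "data": {
  "moves": [
    {"xyz":[0,0,0.003],"dr":[0,0,0],"hand":-1},
    {"xyz":[0,0,0.006],"dr":[0,0,0],"hand":-1},
    {"xyz":[0,0,0.008],"dr":[0,0,0],"hand":-1},
    {"xyz":[0,0,0.009],"dr":[0,0,0],"hand":-1},
    {"xyz":[0,0,0.0098],"dr":[0,0,0],"hand":-1}
  ]
}}

```text
t: 10.98
eef_pos: [0.5632, -0.0358, 0.0769]
eef_rot: [0.0, 0.996, 0.084, 0.0]
force: [-1.3, -0.6, -2.5]
opening: 0.0099
```

Emit:
{"op": "move_arm", "data": {
  "moves": [
    {"xyz":[0,0,0.0004],"dr":[0,0,0],"hand":-1},
    {"xyz":[0,0,0.0008],"dr":[0,0,0],"hand":-1},
    {"xyz":[0,0,0.0012],"dr":[0,0,0],"hand":-1},
    {"xyz":[0,0,0.0012],"dr":[0,0,0],"hand":-1},
    {"xyz":[0,0,0.0012],"dr":[0,0,0],"hand":-1}
  ]
}}

```text
t: 11.6
eef_pos: [0.5633, -0.0359, 0.0767]
eef_rot: [0.0, 0.996, 0.084, 0.0]
force: [-2.8, -0.4, 6.5]
opening: 0.01
```

Contact came at the expected height. Releasing and rising.

Emit:
{"op": "move_arm", "data": {
  "moves": [
    {"xyz":[0,0,-0.001],"dr":[0,0,0],"hand":-0.4},
    {"xyz":[0,0,-0.001],"dr":[0,0,0],"hand":-0.4},
    {"xyz":[0,0,-0.001],"dr":[0,0,0],"hand":-0.4},
    {"xyz":[0,0,-0.001],"dr":[0,0,0],"hand":-0.4},
    {"xyz":[0,0,-0.001],"dr":[0,0,0],"hand":-0.4}
  ]
}}

```text
t: 12.22
eef_pos: [0.5631, -0.0358, 0.0766]
eef_rot: [0.0, 0.996, 0.084, -0.0]
force: [0.1, 0.2, -0.9]
opening: 0.0277
```

Emit:
{"op": "move_arm", "data": {
  "moves": [
    {"xyz":[0,0,-0.02],"dr":[0,0,0],"hand":-0.4},
    {"xyz":[0,0,-0.05],"dr":[0,0,0],"hand":-0.4},
    {"xyz":[0,0,-0.09],"dr":[0,0,0],"hand":-0.4},
    {"xyz":[0,0,-0.13],"dr":[0,0,0],"hand":-0.4},
    {"xyz":[0,0.03,-0.17],"dr":[0,0,0],"hand":-0.4}
  ]
}}

```text
t: 12.85
eef_pos: [0.5679, -0.0641, 0.2481]
eef_rot: [-0.0, 0.996, 0.086, 0.0]
force: [0.8, -0.4, -0.2]
opening: 0.0275
```

```bash
python3 -c "
from h import *
print(sensors.observe()['joint_positions'].round(2))
go((.57,-.14,.25,.17))"
```

```text
[-0.25  0.41  1.36  0.    1.37 -0.42]
now 12.85 [ 0.5679 -0.0641  0.2481] yaw 0.1712 tilt [-0.e+00  5.e-04 -1.e+00] F [ 0.78 -0.43 -0.18] open 0.0275
(0.57, -0.14, 0.25, 0.17) xyz [-0.0109  0.0751 -0.0019] dr [0, 0, np.float64(0.0012)]
```

```bash
python3 -c "
from h import *
go((.5752,-.1047,.25,-.993))"
```

```text
now 12.85 [ 0.5679 -0.0641  0.2481] yaw 0.1712 tilt [-0.e+00  5.e-04 -1.e+00] F [ 0.78 -0.43 -0.18] open 0.0275
(0.5752, -0.1047, 0.25, -0.993) xyz [ 0.0003  0.0412 -0.0019] dr [0, 0, np.float64(1.1642)]
```

Emit:
{"op": "move_arm", "data": {
  "moves": [
    {"xyz":[0,0.02,0],"dr":[0,0,0.18],"hand":-0.4},
    {"xyz":[0,0.041,0],"dr":[0,0,0.36],"hand":-0.4},
    {"xyz":[0,0.041,0],"dr":[0,0,0.54],"hand":-0.4},
    {"xyz":[0,0.041,0],"dr":[0,0,0.72],"hand":-0.4},
    {"xyz":[0,0.041,0],"dr":[0,0,0.9],"hand":-0.4}
  ]
}}

```text
t: 13.48
eef_pos: [0.5749, -0.1058, 0.2465]
eef_rot: [0.0, 0.933, -0.36, -0.0]
force: [0.5, 0.2, 0.1]
opening: 0.0273
```

Emit:
{"op": "move_arm", "data": {
  "moves": [
    {"xyz":[0,0,0],"dr":[0,0,0.14],"hand":-0.4},
    {"xyz":[0,0,0],"dr":[0,0,0.264],"hand":-0.4},
    {"xyz":[0,0,0],"dr":[0,0,0.264],"hand":-0.4},
    {"xyz":[0,0,0],"dr":[0,0,0.264],"hand":-0.4},
    {"xyz":[0,0,0],"dr":[0,0,0.264],"hand":-0.4}
  ]
}}

```text
t: 14.1
eef_pos: [0.575, -0.1057, 0.2467]
eef_rot: [0.0, 0.879, -0.477, -0.0]
force: [-0.1, -1.0, -0.4]
opening: 0.0272
```

```bash
python3 -c "
from h import *
snap('w6');go()
print(proj(cal('w6'),(.5752,-.1047,.089)))
a=cv2.imread('pics/w6.png');cv2.imwrite('pics/w6b.png',cv2.resize(a[70:280,140:420],(800,600),interpolation=cv2.INTER_CUBIC))"
```

```text
now 14.15 [ 0.575  -0.1058  0.2467] yaw -0.9944 tilt [ 0.e+00 -1.e-04 -1.e+00] F [ 0.29 -0.24 -0.38] open 0.0279
(np.float64(280.23014352057027), np.float64(190.3965967571916))
```

View pics/w6b.png

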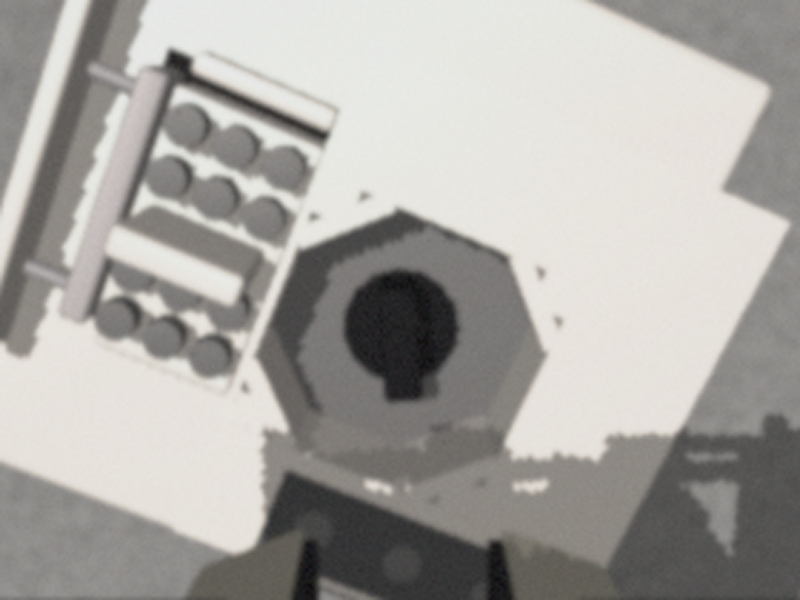

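The rack stands square in the bay (centre about (190,240)). The knob bar is nearly upright in the image, at (402,280..400). An enhanced crop will give the bar's angle.

```bash
python3 -c "
from h import *
a=cv2.imread('pics/w6.png')[155:217,250:312].astype(float)
a=np.clip((a-10)*3.5,0,255).astype(np.uint8)
cv2.imwrite('pics/w6k.png',cv2.resize(a,(620,620)[:2],interpolation=cv2.INTER_CUBIC)[:600])"
```

```text
(no output)
```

View pics/w6k.png

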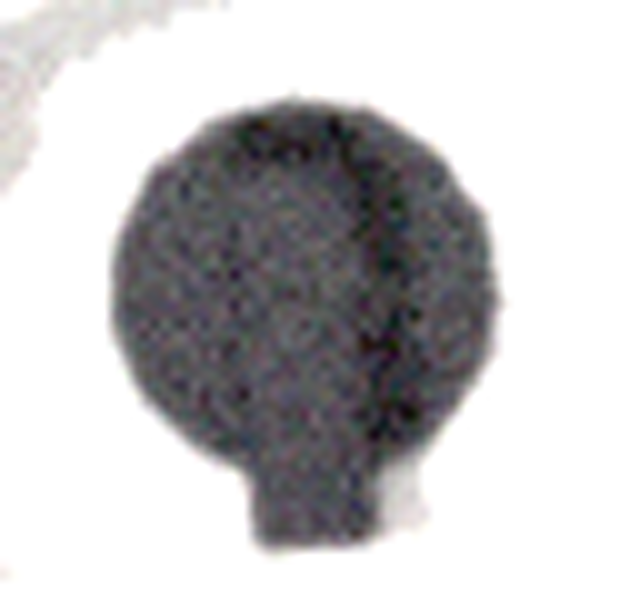

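```bash
python3 -c "
from h import *
go((.5752,-.1047,.11,-.934),(.5752,-.1047,.062,-.934))"
```

```text
now 14.15 [ 0.575  -0.1058  0.2467] yaw -0.9944 tilt [ 0.e+00 -1.e-04 -1.e+00] F [ 0.29 -0.24 -0.38] open 0.0279
(0.5752, -0.1047, 0.11, -0.934) xyz [-0.0008 -0.0007  0.1367] dr [0, 0, np.float64(-0.0604)]
(0.5752, -0.1047, 0.062, -0.934) xyz [-0.0008 -0.0007  0.1847] dr [0, 0, np.float64(-0.0604)]
```

Emit:
{"op": "move_arm", "data": {
  "moves": [
    {"xyz":[-0.0008,-0.0007,0.025],"dr":[0,0,-0.06],"hand":-0.42},
    {"xyz":[-0.0008,-0.0007,0.055],"dr":[0,0,-0.06],"hand":-0.42},
    {"xyz":[-0.0008,-0.0007,0.09],"dr":[0,0,-0.06],"hand":-0.42},
    {"xyz":[-0.0008,-0.0007,0.12],"dr":[0,0,-0.06],"hand":-0.42},
    {"xyz":[-0.0008,-0.0007,0.135],"dr":[0,0,-0.06],"hand":-0.42}
  ]
}}

```text
t: 14.78
eef_pos: [0.5745, -0.1045, 0.1101]
eef_rot: [0.0, 0.893, -0.451, -0.001]
force: [0.5, -0.2, -0.2]
opening: 0.0268
```

Emit:
{"op": "move_arm", "data": {
  "moves": [
    {"xyz":[0,0,0.01],"dr":[0,0,0],"hand":-0.42},
    {"xyz":[0,0,0.022],"dr":[0,0,0],"hand":-0.42},
    {"xyz":[0,0,0.034],"dr":[0,0,0],"hand":-0.42},
    {"xyz":[0,0,0.044],"dr":[0,0,0],"hand":-0.42},
    {"xyz":[0,0,0.049],"dr":[0,0,0],"hand":-0.42}
  ]
}}

```text
t: 15.4
eef_pos: [0.5751, -0.1047, 0.0638]
eef_rot: [0.0, 0.893, -0.451, -0.0]
force: [-12.1, 3.0, 35.1]
opening: 0.0267
```

```bash
cat >> h.py <<'E'
def tq():
    o=sensors.observe();Rt=R(o["eef_rot"]);print("t",round(o["t"],2),"pos",o["eef_pos"].round(4),"yaw",round(np.arctan2(Rt[1,0],Rt[0,0]),4),"F",o["force"].round(2),"M",o["ft_torque"].round(3),"tau6",round(o["tau"][5],3),"open",round(o["opening"],4))
E
python3 -c "
from h import *
tq()"
```

```text
t 15.4 pos [ 0.5751 -0.1047  0.0638] yaw -0.9352 F [-12.13   3.03  35.09] M [0.469 2.063 0.043] tau6 -0.005 open 0.0267
```

Unexpected 35 N at TCP z=0.0638. The moments put the contact near the knob's axis, so the fingertips are on the knob's round skirt rather than the housing. I'll rise 4 mm and grip higher on the bar.

Emit:
{"op": "move_arm", "data": {
  "moves": [
    {"xyz":[0,0,-0.002],"dr":[0,0,0],"hand":-0.42},
    {"xyz":[0,0,-0.004],"dr":[0,0,0],"hand":-0.42},
    {"xyz":[0,0,-0.0055],"dr":[0,0,0],"hand":-0.42},
    {"xyz":[0,0,-0.0055],"dr":[0,0,0],"hand":-0.42},
    {"xyz":[0,0,-0.0055],"dr":[0,0,0],"hand":-0.42}
  ]
}}

```text
t: 16.02
eef_pos: [0.5751, -0.1047, 0.0681]
eef_rot: [0.0, 0.893, -0.451, -0.0]
force: [0.1, -0.3, 1.4]
opening: 0.0268
```

```bash
python3 -c "
from h import *
tq()"
```

```text
t 16.02 pos [ 0.5751 -0.1047  0.0681] yaw -0.9353 F [ 0.1  -0.29  1.41] M [-0.013 -0.052 -0.034] tau6 -0.0 open 0.0268
```

Emit:
{"op": "move_arm", "data": {
  "moves": [
    {"xyz":[0,0,0],"dr":[0,0,0],"hand":-1},
    {"xyz":[0,0,0],"dr":[0,0,0],"hand":-1},
    {"xyz":[0,0,0],"dr":[0,0,0],"hand":-1},
    {"xyz":[0,0,0],"dr":[0,0,0],"hand":-1},
    {"xyz":[0,0,0],"dr":[0,0,0],"hand":-1}
  ],
  "grip_force": 40
}}

```text
t: 16.65
eef_pos: [0.5752, -0.1048, 0.0682]
eef_rot: [0.0, 0.893, -0.451, 0.0]
force: [-0.1, -1.1, -1.4]
opening: 0.0119
```

```bash
python3 -c "
from h import *
tq()"
```

```text
t 16.65 pos [ 0.5752 -0.1048  0.0682] yaw -0.9354 F [-0.11 -1.13 -1.42] M [-0.123 -0.067  0.023] tau6 0.003 open 0.0119
```

Good grip (11.9 mm, no side load). Turning clockwise means +z about the tool.

Emit:
{"op": "move_arm", "data": {
  "moves": [
    {"xyz":[0,0,0],"dr":[0,0,0.03],"hand":-1},
    {"xyz":[0,0,0],"dr":[0,0,0.06],"hand":-1},
    {"xyz":[0,0,0],"dr":[0,0,0.09],"hand":-1},
    {"xyz":[0,0,0],"dr":[0,0,0.12],"hand":-1},
    {"xyz":[0,0,0],"dr":[0,0,0.15],"hand":-1}
  ]
}}

```text
t: 17.27
eef_pos: [0.5752, -0.1048, 0.0682]
eef_rot: [0.0, 0.856, -0.517, 0.0]
force: [1.7, -1.6, -2.7]
opening: 0.0116
```

```bash
python3 -c "
from h import *
tq()"
```

```text
t 17.27 pos [ 0.5752 -0.1048  0.0682] yaw -1.0875 F [ 1.73 -1.57 -2.72] M [-0.251 -0.22   0.091] tau6 -0.262 open 0.0116
```

Emit:
{"op": "move_arm", "data": {
  "moves": [
    {"xyz":[0,0,0],"dr":[0,0,0.03],"hand":-1},
    {"xyz":[0,0,0],"dr":[0,0,0.06],"hand":-1},
    {"xyz":[0,0,0],"dr":[0,0,0.08],"hand":-1},
    {"xyz":[0,0,0],"dr":[0,0,0.1],"hand":-1},
    {"xyz":[0,0,0],"dr":[0,0,0.12],"hand":-1}
  ]
}}

```text
t: 17.9
eef_pos: [0.5752, -0.1048, 0.0682]
eef_rot: [0.0, 0.823, -0.567, 0.0]
force: [1.7, -3.0, -3.2]
opening: 0.0118
```

```bash
python3 -c "
from h import *
tq()"
```

```text
t 17.9 pos [ 0.5752 -0.1048  0.0682] yaw -1.2067 F [ 1.66 -2.97 -3.18] M [-0.491 -0.283  0.046] tau6 -0.158 open 0.0118
```

Emit:
{"op": "move_arm", "data": {
  "moves": [
    {"xyz":[0,0,0],"dr":[0,0,0.02],"hand":-1},
    {"xyz":[0,0,0],"dr":[0,0,0.04],"hand":-1},
    {"xyz":[0,0,0],"dr":[0,0,0.06],"hand":-1},
    {"xyz":[0,0,0],"dr":[0,0,0.08],"hand":-1},
    {"xyz":[0,0,0],"dr":[0,0,0.1],"hand":-1}
  ]
}}

```text
t: 18.52
eef_pos: [0.5752, -0.1048, 0.0682]
eef_rot: [0.0, 0.794, -0.608, 0.0]
force: [1.6, -4.9, -5.5]
opening: 0.0116
```

```bash
python3 -c "
from h import *
tq()"
```

```text
t 18.52 pos [ 0.5752 -0.1048  0.0682] yaw -1.3067 F [ 1.59 -4.87 -5.53] M [-0.713 -0.374  0.062] tau6 -0.157 open 0.0116
```

Emit:
{"op": "move_arm", "data": {
  "moves": [
    {"xyz":[0,0,0],"dr":[0,0,0.02],"hand":-1},
    {"xyz":[0,0,0],"dr":[0,0,0.04],"hand":-1},
    {"xyz":[0,0,0],"dr":[0,0,0.05],"hand":-1},
    {"xyz":[0,0,0],"dr":[0,0,0.06],"hand":-1},
    {"xyz":[0,0,0],"dr":[0,0,0.07],"hand":-1}
  ]
}}

```text
t: 19.15
eef_pos: [0.5752, -0.1049, 0.0682]
eef_rot: [0.0, 0.772, -0.635, 0.0]
force: [1.5, -4.4, -5.2]
opening: 0.0116
```

```bash
python3 -c "
from h import *
tq()"
```

```text
t 19.15 pos [ 0.5752 -0.1049  0.0682] yaw -1.3762 F [ 1.52 -4.44 -5.18] M [-0.836 -0.389  0.016] tau6 -0.052 open 0.0116
```

Emit:
{"op": "move_arm", "data": {
  "moves": [
    {"xyz":[0,0,0],"dr":[0,0,0.016],"hand":-1},
    {"xyz":[0,0,0],"dr":[0,0,0.032],"hand":-1},
    {"xyz":[0,0,0],"dr":[0,0,0.048],"hand":-1},
    {"xyz":[0,0,0],"dr":[0,0,0.064],"hand":-1},
    {"xyz":[0,0,0],"dr":[0,0,0.08],"hand":-1}
  ]
}}

```text
t: 19.77
eef_pos: [0.5752, -0.1049, 0.0682]
eef_rot: [0.0, 0.746, -0.665, 0.0]
force: [2.1, -4.0, -4.9]
opening: 0.0114
```

```bash
python3 -c "
from h import *
tq()"
```

```text
t 19.77 pos [ 0.5752 -0.1049  0.0682] yaw -1.4563 F [ 2.06 -4.01 -4.87] M [-0.769 -0.401  0.027] tau6 -0.115 open 0.0114
```

Emit:
{"op": "move_arm", "data": {
  "moves": [
    {"xyz":[0,0,0],"dr":[0,0,0.016],"hand":-1},
    {"xyz":[0,0,0],"dr":[0,0,0.032],"hand":-1},
    {"xyz":[0,0,0],"dr":[0,0,0.048],"hand":-1},
    {"xyz":[0,0,0],"dr":[0,0,0.064],"hand":-1},
    {"xyz":[0,0,0],"dr":[0,0,0.08],"hand":-1}
  ]
}}

```text
t: 20.4
eef_pos: [0.5752, -0.1049, 0.0682]
eef_rot: [0.0, 0.719, -0.695, 0.0]
force: [2.0, -4.9, -5.1]
opening: 0.012
```

```bash
python3 -c "
from h import *
tq()"
```

```text
t 20.4 pos [ 0.5752 -0.1049  0.0682] yaw -1.5363 F [ 1.96 -4.87 -5.13] M [-0.806 -0.368  0.052] tau6 -0.115 open 0.012
```

Emit:
{"op": "move_arm", "data": {
  "moves": [
    {"xyz":[0,0,0],"dr":[0,0,0.018],"hand":-1},
    {"xyz":[0,0,0],"dr":[0,0,0.036],"hand":-1},
    {"xyz":[0,0,0],"dr":[0,0,0.054],"hand":-1},
    {"xyz":[0,0,0],"dr":[0,0,0.072],"hand":-1},
    {"xyz":[0,0,0],"dr":[0,0,0.09],"hand":-1}
  ]
}}

```text
t: 21.02
eef_pos: [0.5752, -0.105, 0.0682]
eef_rot: [-0.0, -0.687, 0.726, -0.0]
force: [3.4, -5.4, -4.0]
opening: 0.0116
```

```bash
python3 -c "
from h import *
tq()"
```

```text
t 21.02 pos [ 0.5752 -0.105   0.0682] yaw -1.6264 F [ 3.4  -5.42 -3.98] M [-0.856 -0.386  0.1  ] tau6 -0.136 open 0.0116
```

Emit:
{"op": "move_arm", "data": {
  "moves": [
    {"xyz":[0,0,0],"dr":[0,0,0.014],"hand":-1},
    {"xyz":[0,0,0],"dr":[0,0,0.028],"hand":-1},
    {"xyz":[0,0,0],"dr":[0,0,0.042],"hand":-1},
    {"xyz":[0,0,0],"dr":[0,0,0.056],"hand":-1},
    {"xyz":[0,0,0],"dr":[0,0,0.07],"hand":-1}
  ]
}}

```text
t: 21.65
eef_pos: [0.5753, -0.105, 0.0682]
eef_rot: [-0.0, -0.661, 0.75, -0.0]
force: [1.6, -4.4, -5.9]
opening: 0.012
```

```bash
python3 -c "
from h import *
tq()"
```

```text
t 21.65 pos [ 0.5753 -0.105   0.0682] yaw -1.6963 F [ 1.59 -4.39 -5.9 ] M [-0.915 -0.356  0.053] tau6 -0.094 open 0.012
```

Emit:
{"op": "move_arm", "data": {
  "moves": [
    {"xyz":[0,0,0],"dr":[0,0,0.018],"hand":-1},
    {"xyz":[0,0,0],"dr":[0,0,0.036],"hand":-1},
    {"xyz":[0,0,0],"dr":[0,0,0.054],"hand":-1},
    {"xyz":[0,0,0],"dr":[0,0,0.072],"hand":-1},
    {"xyz":[0,0,0],"dr":[0,0,0.09],"hand":-1}
  ]
}}

```text
t: 22.28
eef_pos: [0.5752, -0.105, 0.0682]
eef_rot: [-0.0, -0.627, 0.779, -0.0]
force: [2.6, -5.7, -5.5]
opening: 0.0114
```

```bash
python3 -c "
from h import *
tq()"
```

```text
t 22.27 pos [ 0.5752 -0.105   0.0682] yaw -1.7864 F [ 2.56 -5.72 -5.45] M [-0.898 -0.393  0.036] tau6 -0.136 open 0.0114
```

Emit:
{"op": "move_arm", "data": {
  "moves": [
    {"xyz":[0,0,0],"dr":[0,0,0.018],"hand":-1},
    {"xyz":[0,0,0],"dr":[0,0,0.036],"hand":-1},
    {"xyz":[0,0,0],"dr":[0,0,0.054],"hand":-1},
    {"xyz":[0,0,0],"dr":[0,0,0.072],"hand":-1},
    {"xyz":[0,0,0],"dr":[0,0,0.09],"hand":-1}
  ]
}}

```text
t: 22.9
eef_pos: [0.5752, -0.1051, 0.0682]
eef_rot: [-0.0, -0.591, 0.806, -0.0]
force: [2.4, -5.7, -4.3]
opening: 0.0118
```

```bash
python3 -c "
from h import *
tq()"
```

```text
t 22.9 pos [ 0.5752 -0.1051  0.0682] yaw -1.8764 F [ 2.38 -5.73 -4.32] M [-0.869 -0.384  0.06 ] tau6 -0.136 open 0.0118
```

Emit:
{"op": "move_arm", "data": {
  "moves": [
    {"xyz":[0,0,0],"dr":[0,0,0.018],"hand":-1},
    {"xyz":[0,0,0],"dr":[0,0,0.036],"hand":-1},
    {"xyz":[0,0,0],"dr":[0,0,0.054],"hand":-1},
    {"xyz":[0,0,0],"dr":[0,0,0.072],"hand":-1},
    {"xyz":[0,0,0],"dr":[0,0,0.09],"hand":-1}
  ]
}}

```text
t: 23.52
eef_pos: [0.5752, -0.1051, 0.0682]
eef_rot: [-0.0, -0.554, 0.832, -0.0]
force: [2.1, -6.1, -5.5]
opening: 0.0117
```

```bash
python3 -c "
from h import *
tq()"
```

```text
t 23.52 pos [ 0.5752 -0.1051  0.0682] yaw -1.9662 F [ 2.08 -6.12 -5.51] M [-0.896 -0.361  0.075] tau6 -0.083 open 0.0117
```

tau6 has shifted by about 0.05 N m, so the load is starting to rise. Smaller steps now.

Emit:
{"op": "move_arm", "data": {
  "moves": [
    {"xyz":[0,0,0],"dr":[0,0,0.012],"hand":-1},
    {"xyz":[0,0,0],"dr":[0,0,0.024],"hand":-1},
    {"xyz":[0,0,0],"dr":[0,0,0.036],"hand":-1},
    {"xyz":[0,0,0],"dr":[0,0,0.048],"hand":-1},
    {"xyz":[0,0,0],"dr":[0,0,0.06],"hand":-1}
  ]
}}

```text
t: 24.15
eef_pos: [0.5752, -0.1051, 0.0682]
eef_rot: [-0.0, -0.529, 0.848, -0.0]
force: [1.6, -6.1, -4.2]
opening: 0.0113
```

```bash
python3 -c "
from h import *
tq()"
```

```text
t 24.15 pos [ 0.5752 -0.1051  0.0682] yaw -2.026 F [ 1.62 -6.11 -4.18] M [-0.938 -0.352  0.108] tau6 -0.02 open 0.0113
```

Emit:
{"op": "move_arm", "data": {
  "moves": [
    {"xyz":[0,0,0],"dr":[0,0,0.012],"hand":-1},
    {"xyz":[0,0,0],"dr":[0,0,0.024],"hand":-1},
    {"xyz":[0,0,0],"dr":[0,0,0.036],"hand":-1},
    {"xyz":[0,0,0],"dr":[0,0,0.048],"hand":-1},
    {"xyz":[0,0,0],"dr":[0,0,0.06],"hand":-1}
  ]
}}

```text
t: 24.78
eef_pos: [0.5751, -0.1052, 0.0682]
eef_rot: [-0.0, -0.504, 0.864, -0.0]
force: [2.1, -7.1, -5.3]
opening: 0.0116
```

```bash
python3 -c "
from h import *
tq()"
```

```text
t 24.77 pos [ 0.5751 -0.1052  0.0682] yaw -2.0861 F [ 2.09 -7.15 -5.33] M [-0.943 -0.314  0.123] tau6 -0.019 open 0.0116
```

Emit:
{"op": "move_arm", "data": {
  "moves": [
    {"xyz":[0,0,0],"dr":[0,0,0.012],"hand":-1},
    {"xyz":[0,0,0],"dr":[0,0,0.024],"hand":-1},
    {"xyz":[0,0,0],"dr":[0,0,0.036],"hand":-1},
    {"xyz":[0,0,0],"dr":[0,0,0.048],"hand":-1},
    {"xyz":[0,0,0],"dr":[0,0,0.06],"hand":-1}
  ]
}}

```text
t: 25.4
eef_pos: [0.5751, -0.1052, 0.0682]
eef_rot: [-0.0, -0.477, 0.879, -0.0]
force: [2.4, -6.2, -3.7]
opening: 0.0117
```

```bash
python3 -c "
from h import *
tq()"
```

```text
t 25.4 pos [ 0.5751 -0.1052  0.0682] yaw -2.146 F [ 2.36 -6.18 -3.75] M [-0.933 -0.314  0.12 ] tau6 -0.001 open 0.0117
```

Emit:
{"op": "move_arm", "data": {
  "moves": [
    {"xyz":[0,0,0],"dr":[0,0,0.012],"hand":-1},
    {"xyz":[0,0,0],"dr":[0,0,0.024],"hand":-1},
    {"xyz":[0,0,0],"dr":[0,0,0.036],"hand":-1},
    {"xyz":[0,0,0],"dr":[0,0,0.048],"hand":-1},
    {"xyz":[0,0,0],"dr":[0,0,0.06],"hand":-1}
  ]
}}

```text
t: 26.02
eef_pos: [0.5751, -0.1052, 0.0682]
eef_rot: [-0.0, -0.451, 0.893, -0.0]
force: [1.4, -5.6, -5.7]
opening: 0.0119
```

```bash
python3 -c "
from h import *
tq()"
```

```text
t 26.02 pos [ 0.5751 -0.1052  0.0682] yaw -2.2061 F [ 1.44 -5.6  -5.69] M [-0.964 -0.285  0.089] tau6 0.001 open 0.0119
```

Emit:
{"op": "move_arm", "data": {
  "moves": [
    {"xyz":[0,0,0],"dr":[0,0,0.012],"hand":-1},
    {"xyz":[0,0,0],"dr":[0,0,0.024],"hand":-1},
    {"xyz":[0,0,0],"dr":[0,0,0.036],"hand":-1},
    {"xyz":[0,0,0],"dr":[0,0,0.048],"hand":-1},
    {"xyz":[0,0,0],"dr":[0,0,0.06],"hand":-1}
  ]
}}

```text
t: 26.65
eef_pos: [0.5751, -0.1052, 0.0682]
eef_rot: [-0.0, -0.424, 0.906, -0.0]
force: [1.8, -6.2, -5.1]
opening: 0.0117
```

```bash
python3 -c "
from h import *
tq()"
```

```text
t 26.65 pos [ 0.5751 -0.1052  0.0682] yaw -2.2657 F [ 1.83 -6.2  -5.13] M [-0.926 -0.306  0.227] tau6 0.089 open 0.0117
```

Fence reached (Mz 0.23, tau6 about 0.09 above sliding). One more small step of about 0.045 rad.

Emit:
{"op": "move_arm", "data": {
  "moves": [
    {"xyz":[0,0,0],"dr":[0,0,0.012],"hand":-1},
    {"xyz":[0,0,0],"dr":[0,0,0.024],"hand":-1},
    {"xyz":[0,0,0],"dr":[0,0,0.036],"hand":-1},
    {"xyz":[0,0,0],"dr":[0,0,0.045],"hand":-1},
    {"xyz":[0,0,0],"dr":[0,0,0.045],"hand":-1}
  ]
}}

```text
t: 27.28
eef_pos: [0.5751, -0.1052, 0.0682]
eef_rot: [-0.0, -0.404, 0.915, -0.0]
force: [2.4, -7.4, -5.1]
opening: 0.0121
```

```bash
python3 -c "
from h import *
tq()"
```

```text
t 27.27 pos [ 0.5751 -0.1052  0.0682] yaw -2.3102 F [ 2.41 -7.35 -5.14] M [-0.973 -0.247  0.28 ] tau6 0.341 open 0.0121
```

Emit:
{"op": "move_arm", "data": {
  "moves": [
    {"xyz":[0,0,0],"dr":[0,0,0],"hand":-1},
    {"xyz":[0,0,0],"dr":[0,0,0],"hand":-1},
    {"xyz":[0,0,0],"dr":[0,0,0],"hand":-1},
    {"xyz":[0,0,0],"dr":[0,0,0],"hand":-1},
    {"xyz":[0,0,0],"dr":[0,0,0],"hand":-1}
  ]
}}

```text
t: 27.9
eef_pos: [0.5751, -0.1053, 0.0682]
eef_rot: [-0.0, -0.404, 0.915, -0.0]
force: [0.7, -6.5, -4.9]
opening: 0.012
```

```bash
python3 -c "
from h import *
tq()"
```

```text
t 27.9 pos [ 0.5751 -0.1053  0.0682] yaw -2.3101 F [ 0.66 -6.46 -4.92] M [-0.942 -0.236  0.298] tau6 0.301 open 0.012
```

The held torque is 0.30 N m, or 0.25 above running, which is snug. Releasing and retreating upward.

Emit:
{"op": "move_arm", "data": {
  "moves": [
    {"xyz":[0,0,0],"dr":[0,0,0],"hand":-0.42},
    {"xyz":[0,0,0],"dr":[0,0,0],"hand":-0.42},
    {"xyz":[0,0,0],"dr":[0,0,0],"hand":-0.42},
    {"xyz":[0,0,0],"dr":[0,0,0],"hand":-0.42},
    {"xyz":[0,0,-0.004],"dr":[0,0,0],"hand":-0.42}
  ]
}}

```text
t: 28.52
eef_pos: [0.5749, -0.1045, 0.0721]
eef_rot: [-0.0, -0.404, 0.915, 0.0]
force: [-1.1, -0.2, 0.1]
opening: 0.0267
```

```bash
python3 -c "
from h import *
tq()"
```

```text
t 28.52 pos [ 0.5749 -0.1045  0.0721] yaw -2.3104 F [-1.06 -0.23  0.1 ] M [ 0.105  0.059 -0.071] tau6 0.001 open 0.0267
```

Emit:
{"op": "move_arm", "data": {
  "moves": [
    {"xyz":[0,0,-0.015],"dr":[0,0,0],"hand":-0.42},
    {"xyz":[0,0,-0.045],"dr":[0,0,0],"hand":-0.42},
    {"xyz":[0,0,-0.085],"dr":[0,0,0],"hand":-0.42},
    {"xyz":[0,0,-0.125],"dr":[0,0,0],"hand":-0.42},
    {"xyz":[0,0,-0.165],"dr":[0,0,0],"hand":-0.42}
  ]
}}

```text
t: 29.15
eef_pos: [0.5751, -0.1046, 0.2399]
eef_rot: [0.001, -0.404, 0.915, -0.001]
force: [-0.1, -0.7, 0.3]
opening: 0.0268
```

```bash
python3 -c "
from h import *
tq();snap('w7')
a=cv2.imread('pics/w7.png')[0:300];b=eyes.capture('top')[150:260,240:350,::-1]
c=np.zeros((600,800,3),np.uint8);c[:300,:560]=a;c[300:,:300]=cv2.resize(b,(300,300));s=eyes.capture('scene')[130:280,215:365,::-1];c[300:,310:610]=cv2.resize(s,(300,300));cv2.imwrite('pics/c7.png',c)"
```

```text
t 29.15 pos [ 0.5751 -0.1046  0.2399] yaw -2.3104 F [-0.11 -0.7   0.32] M [ 0.122  0.02  -0.005] tau6 0.0 open 0.0268
```

View pics/c7.png

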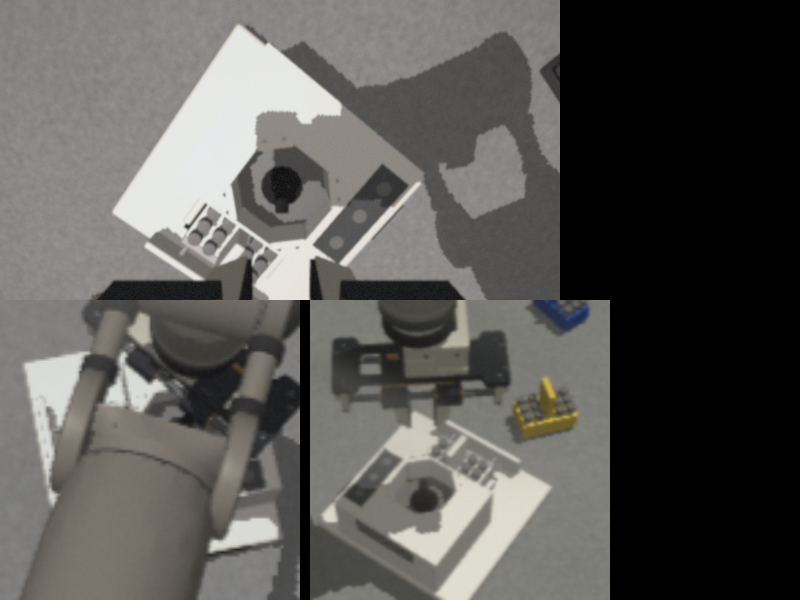

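The rack sits in line in the bay against the fence (wrist (235,245), scene crop (475,460)). The knob stayed where I left it and the gripper is well clear. Handing in.

```bash
python3 -c "
from h import *
print(env.hand_in());tq()"
```

```text
the job is handed in; nothing more can be done
None
the job is handed in; nothing more can be done
```

I set the white rack down in the bay, let it go, and turned the knob about 1.37 rad clockwise until the rack was held against the fence. I handed the job in at about 29 s of the 72 s allowed; no verdict was given.

- **Clamping:** the torque was about 0.05 N m running, about 0.11–0.12 while the rack slid, and 0.30 when held at the end. I estimate roughly 6–9 N on the fence. That figure comes from torque alone and was not measured directly.
- **Last checks:** the final pictures show the rack in line in the bay against the fence. The gripper was about 14 cm above the housing with no force on it. The yellow rack looked untouched and the bystanders were never approached, but I did not re-measure their positions.
- **What went wrong:** on the first descent into the well the fingers met something with about 35 N, at 64 mm above the bench. The moments and the knob's shape point to the knob's round skirt, not the housing, but I could not confirm it. If it was the housing, that was over the 15 N limit. I rose 4 mm and gripped the bar higher.
- **Side load:** the gripper sat slightly off the knob's axis, which put up to about 7 N sideways on the knob while turning.

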